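# Hang the jar on the bench rail and open it

### The arm

A 7-joint arm with a two-finger parallel gripper is mounted at the origin on the work surface; the furniture and walls round the work are solid. World frame = base frame: x ahead of the robot, y to its left, z up, the work surface at z = 0. Lengths are in m, angles in rad, forces in N, time in s.
With the tool pointing down it reaches from about 0.425 to 0.925 m from the base axis. Payload 6.8 kg.
Tool frame: the origin (TCP) lies between the finger pads; the fingertips stand 19 mm ahead of it and the grasp point (between the pads) is the TCP; z points along the fingers, y is the line along which they close (so a half turn about z gives the same grasp; the last joint's range is limited). The gripper opens to 85 mm and grips with 20 to 120 N. Pads are 22 mm wide; open, the fingers measure 114 mm over their backs; the gripper's body (76 mm by 85 mm) begins 54 mm behind the grasp point. The pads swing forward as they close: fully open they stand 13 mm farther back than shut.
Start: joints at [-1.251, 0.477, 0.022, 1.555, -0.011, 1.109, -0.083], TCP at [0.28, 0.614, 0.25] pointing down, gripper open.
Joint ranges: [-2.96, 2.96], [-0.34, 2.1], [-1.41, 1.46], [0.24, 2.44], [-1.37, 4.51], [0.17, 1.92], [-2.96, 2.96]. Speed limits (rad/s): [2.39, 2.39, 3.14, 3.14, 3.14, 3.14, 3.14].

### API

Orientations are given as a unit quaternion [x, y, z, w].
In Python, from bench import env, effector, imaging gives the robot as it stands. Calls block until the motion is done:
- env.movep(position, orientation): joint-space move of the TCP to a pose.
- env.move_l(position, rate=0.15, attitude=None, max_force=None): straight line of the TCP; attitude=None keeps the orientation; rate is the mean speed in m/s. With max_force (N) it stops when the force on the tool has changed by that much, and returns True; else False.
- env.movej(angles): joint-space move.
- effector.gripper_open() and effector.close(newtons=None): open the fingers fully, or close them until they stop; newtons is the grip in N (None keeps the last).
- env.pause(seconds).
- env.solve_ik(position, orientation): joint angles nearest the present ones, or None.
- env.sense(): the state.
- imaging.get_image(name): name is "scene" or "top" or "wrist"; returns a dict with "pixels" (400x640x3 uint8, red, green, blue), "range_z" (400x640 float32, m along the optical axis (not along the pixel's ray), 0 where there is no reading), "K" (3x3 intrinsics, pixels), "view" (4x4, takes a point from world to camera coordinates). Camera axes: x right, y down, z forward; pixel columns grow to the right and rows downward; lengths in m; the calibration is good to about 2 mm. The wrist camera is an equidistant fisheye: a pixel r from the principal point sees the ray r / f radians off the axis. A picture is of the moment at which its call begins.
A pose or a line that the arm cannot do raises env.IKError and nothing moves.
- env.job_done(): hands the job in; it is judged then, once.
The state is a dict: "t": time; "q": joint angles; "dq": joint speeds; "tau": joint torques, N m; "eef_pos": TCP position; "tcp_rot": TCP orientation; "force": force on the tool from outside, world axes, zero at the start; "torque": the same for the moment, N m; "opening": finger opening in m; "grasp_force": force on a finger pad.
Only numpy, scipy, OpenCV 4.12 (cv2) and the standard library are available. Lean on these libraries where they do the work, as an engineer would, in place of code of your own. Each camera call takes 0.05 s, during which the arm holds its last target. There are 200 camera calls.

### The job

Pick up the jar carrier by its black tab, hook it over the bench rail beside the keeper block and slide it along under the keeper's tongue until it is fully home against the block. Then unscrew the jar's tight cap and lift it straight off, leaving the jar down in its pocket. Finish holding the cap in the gripper, level and centred one to three centimetres above the open mouth to shield it; never put the cap down, and leave everything else on the desk alone.

Things in the scene. Friction and masses are not known exactly. Their poses are not given: they have to be found in the camera images.
- rail_stand: fixed bench rail along the desk's back: flat steel rail 10 mm thick, 25 mm tall, top edge 105 mm above the desk, and a round lower bar (16 mm, 47 mm up), on two grey uprights behind. Origin on the desk under the rail's middle; y runs along the rail to the robot's left, x through it away from the robot. Yaw varies. Rail free from y = -170 to +170 mm.
- rail_top (a point): middle of the rail's top edge, 105 mm above the desk
- keeper: fixed aluminium clamp block on the rail, 20 mm along it, small black knob on top (to 29 mm above the rail). Origin: rail's centre line at its top edge, axes as the rail's. Its tongue reaches 37 mm to -y, underside 8.5 mm above the rail, over the hook of a carrier slid home: nothing can be hooked on there, so hook on farther to -y and slide to +y. Home, the carrier's origin is at y = -55 mm.
- carrier: loose steel jar carrier, 0.45 kg, the jar in it. Origin: underside of its 67 mm square pocket, on the jar's axis; x points to its hook (faces the rail, away from the robot), z up. The hook, 90 mm wide in y, has a 12 mm slot centred at x = 76 mm for the 10 mm rail, 70 mm up; its lip ends 41 mm up. Hung, the origin is 70 mm below the rail's top, level; it may settle 1 mm in x when let go.
- carrier_tab (a point): middle of the top edge of the carrier's black grip tab: plate 10 mm thick in the carrier's x, 40 mm wide in y, 75 to 110 mm above the carrier's underside, at x = 76 mm, over the slot. Take it from above, fingers closing along the carrier's x, with 60 N or more, as the weight hangs to one side.
- jar: loose white square jar, 58x58 mm, shoulder 62 mm up, 0.1 to 0.25 kg, standing in the pocket of the carrier on its 3 mm floor, with 1.5 mm play a side, so it cannot turn. Pocket walls 44 mm tall. Origin at the centre of its underside, z up along its axis.
- jar_mouth (a point): centre of the open mouth, at the top rim of the threaded neck, 83 mm above the jar's origin. The cap's lower edge must end 10 to 30 mm above it. A rubber seal stands up to 6 mm proud of the rim.
- cap: grey ribbed cap, 55 mm across, 24 mm tall, origin at the centre of its lower edge (65 mm above the jar's origin when tight). Unscrews anticlockwise from above: tight and level for the first 0.1 to 0.4 rad (up to 0.5 N m), then easier, rising 4.8 mm a radian; free after 1.8 to 2.15 rad, about 8 mm up. More turning does no harm; it stays put when let go. Pulled too early it lifts the jar.
- gel_bottle: bystander, to be left alone: hand gel pump bottle, 46x74x192 mm. Origin at the centre of its underside.
- cotton_jar: bystander, to be left alone: round glass jar of cotton balls with a knobbed steel lid, 66 mm across, 121 mm tall; not the jar to open. Origin at the centre of its underside.
- self_inking_stamp: bystander, to be left alone: self-inking stamp, 41x68x94 mm. Origin at the centre of its underside.
- iodine_bottle: bystander, to be left alone: small dropper bottle, 34 mm across, 102 mm tall. Origin at the centre of its underside.
- plaster_roll: bystander, to be left alone: roll of plaster, 52 mm across, 25 mm tall. Origin at the centre of its underside.
Things that resemble listed ones, but are neither listed nor needed, are in the scene too. Leave any blue or purple look-alike of the cap alone.

How it is judged:
On the way, in this order (a step that is already met when the one before it is completed fails the run):
1. the carrier hangs seated on the upper rail, beside the keeper (z of carrier in the frame of keeper between -0.075 and -0.065 m and x of carrier in the frame of keeper between -0.084 and -0.068 m and angle between the x axis of carrier and the x axis of keeper, either way round below 0.09 rad and angle between carrier's own z axis and vertical below 0.1 rad), for 0.2 s.
2. the carrier is slid home against the keeper, still seated on the rail (all of step 1 and y of carrier in the frame of keeper above -0.06 m), for 0.2 s.
3. the cap is off its thread while the carrier stays home and the jar stays in its pocket (all of step 2 and z of jar in the frame of carrier below 0.008 m and angle between jar's own z axis and vertical below 0.12 rad and z of cap in the frame of jar above 0.077 m), for 0.2 s.
At the end, for the whole second after the job is handed in: Carrier seated on the rail within 5 mm of the keeper; jar in its pocket (lifted under 8 mm); cap in the fingers, touching no jar, its lower edge 5 to 40 mm above the jar's mouth, within 12 mm of its axis, within 0.15 rad of level, still (all of step 2 and z of jar in the frame of carrier below 0.008 m and angle between jar's own z axis and vertical below 0.12 rad and contact force between the fingers and cap above 1 N and contact force between cap and jar below 0.1 N and z of cap in the frame of jar between 0.088 and 0.123 m and horizontal distance between cap and jar below 0.012 m and angle between cap's own z axis and vertical below 0.15 rad and linear speed of cap below 0.02 m/s); the arm keeps its last pose, push and grip.
It fails at once if a bystander is knocked or carried off (more than 30 mm) (distance of any of gel_bottle, cotton_jar, self_inking_stamp, iodine_bottle, plaster_roll from where it was at the start of the episode above 0.03 m).
It fails at once if the jar is tipped over (angle between jar's own z axis and vertical above 0.6 rad).
It fails at once if once opened, the cap is put down or dropped (height (world z) of cap below 0.04 m).
It also fails if it takes over 58 s, if anything falls off the work surface, if the arm or the gripper's body presses on something with over 40 N, if the wrist force passes 120 N, or if a joint passes its speed limit or range.

## Working session

There is one attempt and no reset: what is moved stays moved. The work goes in short steps, each a Python script; the robot and the scene stay as the last script left them, time stands still between calls to the robot, and variables do not carry over. Pictures are saved under pics/ and viewed, at most 10 in all, crops included, and the job is handed in when it is done.

```bash
ls; mkdir -p pics; python3 - <<'E'
from bench import env, effector, imaging
import cv2, numpy as np
for n in ("scene","top"):
    d=imaging.get_image(n); cv2.imwrite(f"pics/{n}.png",d["pixels"][:,:,::-1]); np.savez(f"{n}.npz",**d)
    print(n,d["K"].tolist(),np.round(d["view"],3).tolist())
s=env.sense(); print(s)
E
```

```text
pics
scene [[404.1316188662386, 0.0, 320.73405182662543], [0.0, 404.1316188662386, 203.19153529842882], [0.0, 0.0, 1.0]] [[0.739, -0.674, 0.013, -0.401], [-0.347, -0.396, -0.85, 0.251], [0.578, 0.624, -0.526, 0.626], [0.0, 0.0, 0.0, 1.0]]
top [[390.99505382224584, 0.0, 310.4310778537209], [0.0, 390.99505382224584, 205.58057942065955], [0.0, 0.0, 1.0]] [[0.006, -1.0, 0.028, -0.018], [-0.982, -0.012, -0.187, 0.555], [0.188, -0.026, -0.982, 0.848], [0.0, 0.0, 0.0, 1.0]]
{'t': 0.1, 'q': array([-1.25112297,  0.477727  ,  0.02238483,  1.5563321 , -0.01153492,
        1.10933136, -0.08310849]), 'dq': array([-0.00135974, -0.00123515,  0.00065324, -0.00083889, -0.00063239,
        0.00132573,  0.00010626]), 'tau': array([ 4.61945587e-03, -5.97762001e+01,  1.61372300e+00, -2.81955796e+01,
        1.28141226e-02,  4.99350353e-03, -2.05486742e-06]), 'eef_pos': array([0.27983504, 0.61370888, 0.24942597]), 'tcp_rot': array([ 2.12279712e-01,  9.77208589e-01, -8.25536503e-04, -1.23088531e-04]), 'force': array([-0.20148189,  0.18971284,  0.40620645]), 'torque': array([0.04107359, 0.0143548 , 0.02005728]), 'grasp_force': 0.0, 'opening': 0.08535395894423212}
```

View pics/scene.png

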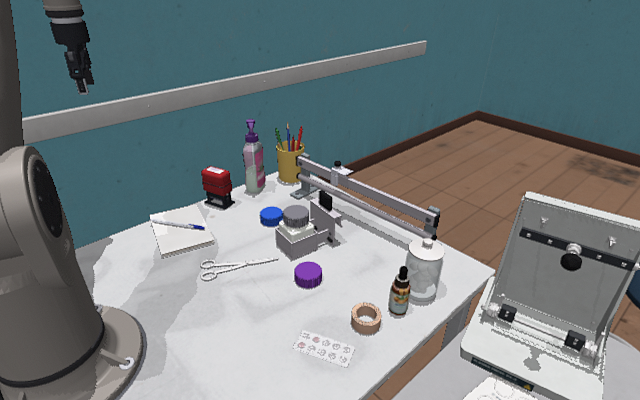

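View pics/top.png

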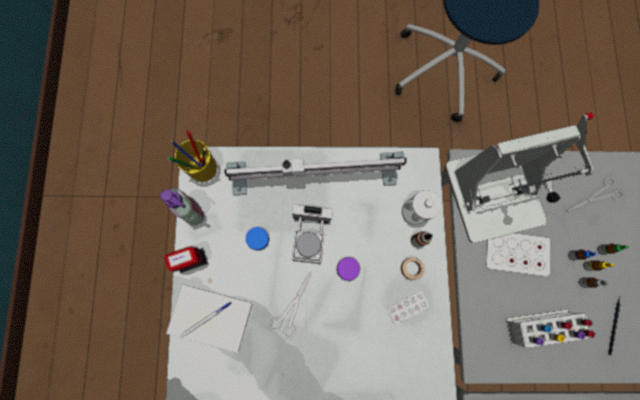

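The scene picture shows the grey ribbed cap at about (296,213) on the white jar in the steel carrier, the black tab at (325,201), the keeper at (337,170) on the rail and the rail itself from (300,158) to (435,215). In the top view the cap is at (308,244), the tab at (313,211), the keeper at (290,165), and the rail from (228,172) to (405,160).

Could be taken for the cap: blue (272,216), purple (308,274), and the cotton jar lid (428,243). I choose the grey ribbed one on the white square jar. Could be taken for the tab: the keeper's knob (337,163).

```bash
cat > h.py <<'E'
import numpy as np, cv2
def cloud(d):
    K,V,z=d["K"],d["view"],d["range_z"]
    v,u=np.mgrid[:z.shape[0],:z.shape[1]]
    p=np.stack([(u-K[0,2])/K[0,0]*z,(v-K[1,2])/K[1,1]*z,z],-1)
    w=(p-V[:3,3])@V[:3,:3]
    w[z<=0]=np.nan
    return w
E
python3 - <<'E'
from h import *
T=dict(np.load("top.npz"));S=dict(np.load("scene.npz"))
for n,d,rail,capb,tabb,kb in (("top",T,(225,408,150,185),(290,328,228,262),(288,338,203,224),(278,306,155,175)),("scene",S,(295,442,150,235),(278,315,200,232),(312,342,188,214),(328,350,158,185))):
    w=cloud(d); g=d["pixels"].astype(int)
    def reg(b): return w[b[2]:b[3],b[0]:b[1]].reshape(-1,3),g[b[2]:b[3],b[0]:b[1]].reshape(-1,3)
    p,c=reg(rail); m=(abs(p[:,2]-.105)<.004); q=p[m]
    l=cv2.fitLine(q[:,:2].astype(np.float32),cv2.DIST_HUBER,0,.001,.001).ravel(); 
    t=(q[:,:2]-l[2:])@l[:2]; 
    print(n,"rail",np.round(l,4),"z",np.median(q[:,2]),"ends",l[2:]+l[:2]*t.min(),l[2:]+l[:2]*t.max(),len(q), "yaw",np.degrees(np.arctan2(l[0],l[1])))
    p,c=reg(capb); print("cap z hist",np.histogram(p[:,2],bins=np.arange(0,.16,.01))[0])
    zt=np.nanpercentile(p[:,2],97); q=p[p[:,2]>zt-.006]; (cc,r)=cv2.minEnclosingCircle(q[:,:2].astype(np.float32)); print("cap",q.mean(0),cc,r,zt)
    p,c=reg(tabb); m=(c.max(1)<70)&(p[:,2]>.06); q=p[m]; print("tab n",len(q),q.mean(0),q.min(0),q.max(0)); 
    q=q[q[:,2]>q[:,2].max()-.006]; print(" tabtop",len(q),q.mean(0),cv2.minAreaRect(q[:,:2].astype(np.float32)*1000))
    p,c=reg(kb); m=(p[:,2]>.108); q=p[m]; print("keeper",q.mean(0),q.min(0),q.max(0),cv2.minAreaRect(q[:,:2].astype(np.float32)*1000))
    k=q[(q[:,2]>.126)]; print(" knob",len(k),k.mean(0),k[:,2].max())
    # carrier outline rect
out=[]
for d,b in ((T,(215,400,140,280)),(S,(250,390,140,270))):
    i=d["pixels"][b[2]:b[3],b[0]:b[1],::-1]; out.append(cv2.resize(i,(560,420),interpolation=cv2.INTER_CUBIC))
cv2.imwrite("pics/crop.png",np.vstack(out)[:,:] if 0 else cv2.resize(np.hstack(out),(800,300)))
E
```

```text
top rail [ 0.0811 -0.9967  0.6367 -0.028 ] z 0.10435965556825048 ends [0.6200309  0.17670812] [ 0.65276454 -0.22557493] 788 yaw 175.3481
cap z hist [160  11  15  35 148  62 105   8  41 450   0   0   0   0   0]
cap [ 0.46322839 -0.007774    0.09213193] (0.4638376832008362, -0.00813969410955906) 0.027339797466993332 0.09419691649906839
tab n 88 [ 0.53667324 -0.01652749  0.1053868 ] [ 0.53222071 -0.03290828  0.08306275] [ 5.43501558e-01 -1.11041516e-04  1.13452976e-01]
 tabtop 51 [ 0.53832837 -0.01648922  0.10988135] ((538.2429809570312, -16.447925567626953), (33.165348052978516, 6.852931022644043), 82.75679779052734)
keeper [0.63073182 0.02819201 0.12114879] [0.61697399 0.00507584 0.11101802] [0.64827464 0.05109518 0.13811529] ((632.3494262695312, 28.009944915771484), (28.59056854248047, 46.80717468261719), 4.431034088134766)
 knob 57 [0.63092099 0.04145183 0.13315409] 0.13811529077956564
scene rail [ 0.0935 -0.9956  0.6353 -0.0508] z 0.10365961651787302 ends [0.6138729  0.17762646] [ 0.65190752 -0.22728332] 620 yaw 174.63373
cap z hist [ 23  27  48  34  41 104 151 126 124 271   0   0   0   0   0]
cap [ 0.45903243 -0.01183393  0.09087389] (0.46079161763191223, -0.009158287197351456) 0.028015099465847015 0.09226984987996882
tab n 193 [ 0.53337178 -0.02214662  0.09569276] [ 0.52925062 -0.03833116  0.07600163] [5.41984649e-01 1.16293369e-05 1.10769765e-01]
 tabtop 53 [ 0.53522296 -0.01949875  0.10773415] ((536.3417358398438, -18.629451751708984), (38.35451126098633, 10.204400062561035), 81.55929565429688)
keeper [0.62566202 0.02978424 0.11975143] [0.61360702 0.00234815 0.10812484] [0.64558009 0.04846055 0.13385192] ((629.482177734375, 26.63641929626465), (30.938335418701172, 45.329830169677734), 8.257759094238281)
 knob 37 [0.62654792 0.03830507 0.13107718] 0.13385192030357781
```

View pics/crop.png

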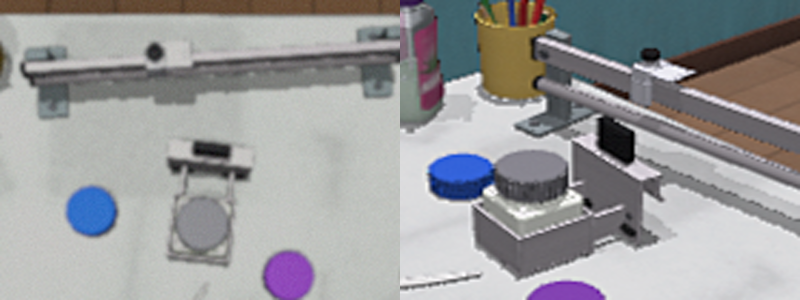

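The crop confirms it: the grey ribbed cap sits on the white square jar in the carrier (right half, about (531,175)), with the black tab behind it (617,140). The keeper, with its knob and tongue towards -y, is at (652,75). The measurements agree with the text: the tab top is at z≈0.109, cap to tab is 75.5 mm, and the rail top is at 0.104. Next I go above the tab and check with the wrist camera.

```bash
cat >> h.py <<'E'
from scipy.spatial.transform import Rotation as R
def quat(yaw_y):   # tool down, tool y axis at this world yaw
    t=yaw_y+np.pi/2; return np.array([np.cos(t/2),np.sin(t/2),0,0])
def fcloud(d):
    K,V,z=d["K"],d["view"],d["range_z"]
    v,u=np.mgrid[:z.shape[0],:z.shape[1]]
    a=(u-K[0,2])/K[0,0]; b=(v-K[1,2])/K[1,1]; r=np.hypot(a,b)
    k=np.where(r>1e-9,np.tan(np.minimum(r,1.5))/np.maximum(r,1e-9),1)
    p=np.stack([a*k*z,b*k*z,z],-1); w=(p-V[:3,3])@V[:3,:3]; w[(z<=0)|(r>1.4)]=np.nan
    return w
E
python3 - <<'E'
from bench import env, effector, imaging
from h import *
s=env.sense(); p=s["eef_pos"]
env.move_l([p[0],p[1],.34],.3)
for i,(pos,yw) in enumerate((([.537,-.0175,.25],-.125),([.62,-.0,.25],.088))):
    env.movep(pos,quat(yw)); s=env.sense(); print(s["t"],s["q"].round(2),s["eef_pos"])
    d=imaging.get_image("wrist"); np.savez(f"w{i}.npz",**d,eef=s["eef_pos"])
    cv2.imwrite(f"pics/w{i}.png",d["pixels"][:,:,::-1])
    print(d["K"].round(1).tolist(),d["view"].round(3).tolist())
a=[cv2.imread(f"pics/w{i}.png") for i in (0,1)]
cv2.imwrite("pics/w.png",cv2.resize(np.hstack(a),(800,250),interpolation=cv2.INTER_AREA))
E
```

```text
2.9917 [-0.63  0.29  0.66  1.92 -0.21  1.    0.  ] [ 0.5373332  -0.01620017  0.24999117]
[[309.7, 0.0, 317.0], [0.0, 309.7, 197.8], [0.0, 0.0, 1.0]] [[0.992, -0.123, -0.001, -0.534], [-0.117, -0.949, 0.293, 0.01], [-0.037, -0.291, -0.956, 0.393], [0.0, 0.0, 0.0, 1.0]]
3.475 [-0.54  0.44  0.6   1.72 -0.27  1.07  0.23] [0.62051308 0.000664   0.24930792]
[[309.7, 0.0, 317.0], [0.0, 309.7, 197.8], [0.0, 0.0, 1.0]] [[0.996, 0.089, -0.002, -0.617], [0.085, -0.952, 0.294, -0.09], [0.024, -0.293, -0.956, 0.363], [0.0, 0.0, 0.0, 1.0]]
```

View pics/w.png

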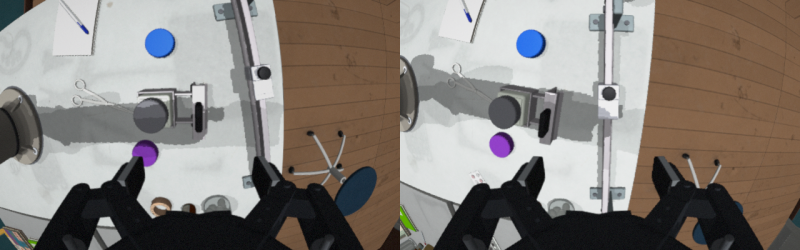

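The two wrist views side by side, in composite pixels. On the left the cap is at (152,115), the tab at (198,110) and the keeper at (262,80). On the right the keeper is at (607,92), the rail runs vertically at about x=605, and the tab is at (545,123). Next I extract the numbers.

```bash
cat > meas.py <<'E'
from h import *
def meas(d):
    w=fcloud(d); g=d["pixels"].astype(int); x,y,z=w[...,0],w[...,1],w[...,2]
    o={}
    m=(x>.5)&(x<.575)&(abs(y+.018)<.05)&(z>.1)&(z<.122)&(g.max(2)<75); q=w[m]
    o["tab"]=(len(q),q.mean(0).round(4),cv2.minAreaRect((q[:,:2]*1e3).astype(np.float32)))
    m=(abs(x-.462)<.04)&(abs(y+.009)<.04)&(z>.083)&(z<.1); q=w[m]
    o["cap"]=(len(q),np.median(q[:,2]),cv2.minEnclosingCircle((q[:,:2]*1e3).astype(np.float32)))
    m=(abs(x-.635+.09*(y+.025))<.02)&(abs(z-.105)<.004)&(y>-.19)&(y<.14)&((y<-.01)|(y>.06)); q=w[m]
    l=cv2.fitLine(q[:,:2].astype(np.float32),cv2.DIST_HUBER,0,.001,.001).ravel(); n=np.array([-l[1],l[0]])
    e=(q[:,:2]-l[2:])@n
    o["rail"]=(len(q),np.median(q[:,2]),"x at y=-.075, -.025,.04:",[float(l[2]+l[0]/l[1]*(yy-l[3])) for yy in (-.075,-.025,.04)],"yaw",float(np.arctan(-l[0]/l[1])),"width",float(np.ptp(np.percentile(e,[3,97]))))
    m=(abs(x-.63)<.03)&(abs(y-.03)<.045)&(z>.111)&(z<.15); q=w[m]
    o["keeper"]=(q.min(0).round(4),q.max(0).round(4)); k=q[q[:,2]>.129]; o["knob"]=(len(k),cv2.minEnclosingCircle((k[:,:2]*1e3).astype(np.float32)),k[:,2].max())
    return o
if __name__=="__main__":
    for i in (0,1):
        for k,v in meas(dict(np.load(f"w{i}.npz"))).items(): print(i,k,v)
E
python3 meas.py
```

```text
0 tab (495, array([ 0.537 , -0.0147,  0.1081]), ((536.7042846679688, -15.754220962524414), (39.1589469909668, 9.930465698242188), 83.19320678710938))
0 cap (2350, np.float64(0.09152149674627774), ((461.55255126953125, -7.787395477294922), 27.794496536254883))
0 rail (1828, np.float64(0.10373740688837255), 'x at y=-.075, -.025,.04:', [0.6381474137306213, 0.6340730786323547, 0.6287763714790344], 'yaw', 0.08130796253681183, 'width', 0.00946121349170394)
0 keeper (array([0.6141, 0.0035, 0.111 ]), array([0.6462, 0.0523, 0.1348]))
0 knob (369, ((628.8589477539062, 41.576629638671875), 9.168868064880371), np.float64(0.13484203784662732))
1 tab (464, array([ 0.5383, -0.0142,  0.1077]), ((537.1307983398438, -15.375871658325195), (39.45450210571289, 11.390578269958496), 84.82186126708984))
1 cap (1919, np.float64(0.09152629801182359), ((461.593994140625, -6.854268550872803), 27.908859252929688))
1 rail (2430, np.float64(0.10377269260870857), 'x at y=-.075, -.025,.04:', [0.6383821964263916, 0.6343957185745239, 0.629213273525238], 'yaw', 0.07956154644489288, 'width', 0.009433855482059248)
1 keeper (array([0.6147, 0.0043, 0.1141]), array([0.6451, 0.0524, 0.1346]))
1 knob (393, ((629.284912109375, 42.03569412231445), 9.215139389038086), np.float64(0.13460393541198912))
```

The wrist views agree to within 0.5 mm. The tab is at (0.537,-0.0155,0.109), the keeper at (0.629,0.0415) and the rail yaw is 0.0805. Now grasp, lift and check for sag.

```bash
python3 - <<'E'
from bench import env, effector, imaging
from h import *
yw=-.115
env.movep([.537,-.0155,.17],quat(yw))
print(env.move_l([.537,-.0155,.102],.1,max_force=8))
effector.close(90); s=env.sense(); print(s["t"],s["eef_pos"],s["opening"],s["grasp_force"],s["force"])
env.move_l([.537,-.0155,.205],.12)
env.pause(.2); s=env.sense(); print(s["t"],s["eef_pos"],s["opening"],s["grasp_force"],s["force"])
d=imaging.get_image("wrist"); np.savez("w2.npz",**d); cv2.imwrite("pics/w2.png",d["pixels"][:,:,::-1])
w=fcloud(d); g=d["pixels"].astype(int); x,y,z=w[...,0],w[...,1],w[...,2]
m=(abs(x-.462)<.045)&(abs(y+.009)<.045)&(z>.17)&(z<.23); q=w[m]; q=q[q[:,2]>np.percentile(q[:,2],90)-.012]
c,r=cv2.minEnclosingCircle((q[:,:2]*1e3).astype(np.float32)); print("cap",len(q),c,r,np.median(q[:,2]))
A=np.c_[q[:,:2]-q[:,:2].mean(0),np.ones(len(q))]; print("slope",np.linalg.lstsq(A,q[:,2],rcond=None)[0])
E
```

```text
False
5.5833 [ 0.53779976 -0.01556184  0.10236273] 0.008469011871255355 88.13586115837097 [1.71422997 0.13347108 1.39946467]
6.7917 [ 0.53655412 -0.01554402  0.20428726] 0.008488665012935145 87.93792843818665 [ 0.91745856 -0.94876697 -7.54607502]
cap 6751 (469.6890563964844, -3.248415946960449) 36.94652557373047 0.1931432619443787
slope [-0.0430349  -0.04388951  0.19248404]
```

View pics/w2.png

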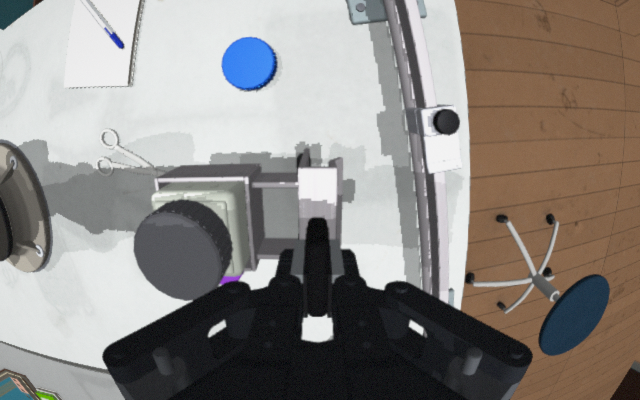

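The carrier is held level: the cap top rose from 0.0915 to 0.193, the same as the lift. The picture shows the keeper at (440,125) with its tongue towards -y, and free rail below it. Next I carry the carrier over and lower it.

```bash
python3 - <<'E'
from bench import env, effector, imaging
from h import *
q=quat(.0805)
env.move_l([.6385,-.0731,.205],.12,attitude=q); env.pause(.3)
s=env.sense(); print(s["t"],s["eef_pos"],s["force"])
t=np.array([.6385,-.0731]); t=t+(t-s["eef_pos"][:2]); 
env.move_l([t[0],t[1],.175],.08); s=env.sense(); print(s["eef_pos"],s["force"])
print(env.move_l([t[0],t[1],.140],.04,max_force=10)); s=env.sense(); print(s["t"],s["eef_pos"],s["force"],s["torque"])
E
```

```text
8.2667 [ 0.63832526 -0.07274665  0.20510961] [-0.6094494   0.68931396 -6.235394  ]
[ 0.63849506 -0.07348861  0.17430492] [-0.15197138 -1.16348335 -6.11047854]
False
9.8167 [ 0.63881538 -0.07356449  0.14024102] [-0.15304266  1.32514246 -6.23657978] [ 0.05903874 -0.31444327  0.01309766]
```

The hook went on cleanly. Now I seat it and check.

```bash
python3 - <<'E'
from bench import env, effector, imaging
from h import *
p=env.sense()["eef_pos"]
print(env.move_l([.6386,-.0735,.131],.02,max_force=5)); s=env.sense(); print(s["t"],s["eef_pos"],s["force"],s["torque"])
env.pause(.4)
# slide +y along the rail with light contact
K=np.array([.6292,.0415]); a=.0805; ey=np.array([-np.sin(a),np.cos(a)])
z=s["eef_pos"][2]
e=K+ey*-.068; print(env.move_l([e[0],e[1],z],.04,max_force=15)); s=env.sense(); print(s["t"],s["eef_pos"],s["force"],((s["eef_pos"][:2]-K)@ey))
e=K+ey*-.050; print(env.move_l([e[0],e[1],z],.02,max_force=12)); s=env.sense(); print(s["t"],s["eef_pos"],s["force"],((s["eef_pos"][:2]-K)@ey))
E
```

```text
True
10.1083 [ 0.63910792 -0.0735616   0.13740923] [-0.18932874  0.14989349  5.45905011] [ 0.1038433  -0.00505408 -0.0210093 ]
False
11.8333 [ 0.63475057 -0.02612531  0.13743737] [ 0.31765576 -2.59836143 -0.22800198] -0.06785265429062763
True
12.625 [ 0.63369327 -0.01411183  0.13742849] [0.76464012 0.29897581 1.85157933] -0.055793057670872455
```

The carrier stopped against the block at y≈-56 mm. Now I release, back off, re-measure and plan the unscrewing yaws.

```bash
python3 - <<'E'
from bench import env, effector, imaging
from h import *
s=env.sense(); p=s["eef_pos"]
effector.gripper_open(); env.move_l([p[0],p[1],.23],.15)
env.movep([.558,-.02,.25],quat(.0805))
s=env.sense(); print(s["t"],s["q"].round(2))
d=imaging.get_image("wrist"); np.savez("w3.npz",**d); cv2.imwrite("pics/w3.png",d["pixels"][:,:,::-1])
w=fcloud(d); g=d["pixels"].astype(int); x,y,z=w[...,0],w[...,1],w[...,2]
r=np.hypot(x-.558,y+.02); q=w[(r<.04)&(z>.118)&(z<.135)]
c,rr=cv2.minEnclosingCircle((q[:,:2]*1e3).astype(np.float32)); print("cap",len(q),c,rr,np.median(q[:,2]))
A=np.c_[q[:,:2]-q[:,:2].mean(0),np.ones(len(q))]; print("slope",np.linalg.lstsq(A,q[:,2],rcond=None)[0][:2])
q=w[(abs(x-.634)<.03)&(abs(y+.014)<.035)&(z>.138)&(z<.155)&(g.max(2)<75)]; print("tab",len(q),q.mean(0),cv2.minAreaRect((q[:,:2]*1e3).astype(np.float32)))
for yw in np.arange(-3,3.2,.25):
    j=env.solve_ik([.558,-.02,.125],quat(yw)); print(round(yw,2), None if j is None else np.round(j,2))
E
```

```text
14.525 [-0.58  0.32  0.64  1.87 -0.23  1.02  0.23]
cap 3152 (556.78662109375, -20.753023147583008) 27.734039306640625 0.12498088317019534
slope [ 0.02016767 -0.0122474 ]
tab 549 [ 0.63033521 -0.01369582  0.14281732] ((630.87451171875, -14.036783218383789), (9.874090194702148, 38.82604217529297), 3.602820634841919)
-3.0 [-0.88  0.81  1.19  1.99 -0.91  1.02 -2.23]
-2.75 [-0.86  0.77  1.14  1.99 -0.87  0.98 -2.02]
-2.5 [-0.84  0.73  1.09  1.99 -0.81  0.94 -1.82]
-2.25 [-0.81  0.69  1.03  1.99 -0.76  0.91 -1.62]
-2.0 [-0.78  0.65  0.97  1.99 -0.71  0.88 -1.42]
-1.75 [-0.75  0.62  0.92  1.99 -0.66  0.86 -1.21]
-1.5 [-0.72  0.6   0.87  1.99 -0.62  0.84 -1.  ]
-1.25 [-0.68  0.57  0.81  1.98 -0.57  0.82 -0.8 ]
-1.0 [-0.64  0.55  0.75  1.98 -0.52  0.81 -0.59]
-0.75 [-0.6   0.53  0.7   1.98 -0.48  0.8  -0.38]
-0.5 [-0.57  0.52  0.66  1.98 -0.44  0.79 -0.16]
-0.25 [-0.54  0.51  0.61  1.98 -0.41  0.78  0.06]
0.0 [-0.51  0.5   0.57  1.98 -0.38  0.77  0.27]
0.25 [-0.48  0.49  0.52  1.97 -0.34  0.77  0.49]
0.5 [-0.44  0.48  0.48  1.97 -0.31  0.76  0.71]
0.75 [-0.41  0.47  0.43  1.97 -0.28  0.76  0.93]
1.0 [-0.37  0.46  0.37  1.97 -0.24  0.76  1.15]
1.25 [-0.33  0.46  0.32  1.96 -0.2   0.75  1.36]
1.5 [-0.29  0.45  0.27  1.96 -0.17  0.75  1.58]
1.75 [-0.25  0.45  0.22  1.96 -0.14  0.75  1.8 ]
2.0 [-0.21  0.44  0.17  1.96 -0.1   0.75  2.02]
2.25 [-0.17  0.44  0.12  1.95 -0.07  0.75  2.24]
2.5 [-0.13  0.44  0.07  1.95 -0.04  0.75  2.46]
2.75 [-0.09  0.44  0.02  1.95 -0.01  0.75  2.69]
3.0 [-0.05  0.44 -0.03  1.94  0.02  0.76  2.91]
```

View pics/w3.png

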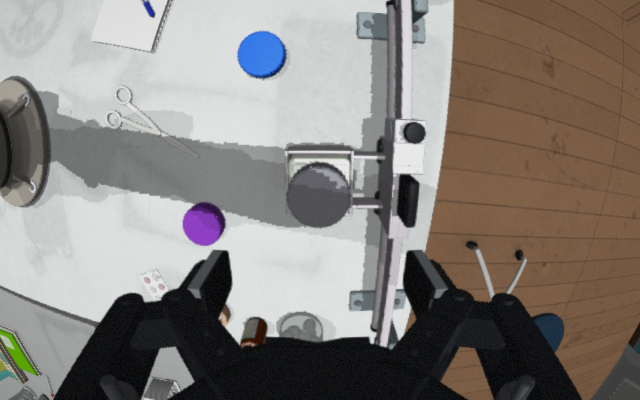

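The picture shows the carrier home, with its tab (408,200) right beside the tongue (408,160), and the cap at (318,193) with free space round it. The tilt is about 0.02 rad, within tolerance. Next I grip the cap with the fingers along the rail, where they're clear of the tab, and do a test turn.

```bash
python3 - <<'E'
from bench import env, effector, imaging
from h import *
c=[.5563,-.0205]; yw=-1.4
env.movep([*c,.20],quat(yw))
print(env.move_l([*c,.122],.1,max_force=8)); s=env.sense(); print(s["t"],s["eef_pos"],s["force"])
f0=s["force"]
effector.close(70); s=env.sense(); print(s["t"],s["eef_pos"],s["opening"],s["grasp_force"],s["force"]-f0,s["torque"])
for i in (1,2):
    env.move_l([*c,.122],.15,attitude=quat(yw+.1*i)); s=env.sense(); print(s["t"],s["eef_pos"],s["opening"],s["force"]-f0,s["torque"],abs(s["dq"]).max())
E
```

```text
False
16.65 [ 0.55675826 -0.02067838  0.12246475] [-0.47478891  0.70678034  0.24291782]
17.0667 [ 0.55695874 -0.02096593  0.1228103 ] 0.05185180533912947 71.947908885777 [ 1.25018063 -2.27834927  5.62073828] [-0.23351297  0.10692017  0.03996906]
17.3167 [ 0.55692426 -0.02063281  0.12267267] 0.051817691100081394 [-0.26389342 -1.63609691  6.2298242 ] [-0.11891918  0.03990146  0.16147419] 0.018690354658298998
17.5667 [ 0.55712281 -0.02050718  0.12279272] 0.05196491222044091 [-0.60137066 -0.93789443  7.18565332] [-0.02954612  0.04110301  0.17795713] 0.012296023401311995
```

```bash
python3 - <<'E'
from bench import env, effector, imaging
from h import *
c=[.5563,-.0205]; yw=-1.4; z=.122; f0=.243; a=.2
while a<2.45:
    a+=.15; s=env.sense(); fz=s["force"][2]-f0
    z+=.0007+np.clip((fz-4)*.0001,-.0005,.0007)
    env.move_l([*c,z],.15,attitude=quat(yw+a)); s=env.sense()
    print(round(a,2),round(s["t"],2),(s["eef_pos"]*1e3).round(1),round(s["opening"]*1e3,1),s["force"].round(1),s["torque"].round(2))
d=imaging.get_image("wrist"); np.savez("w4.npz",**d); cv2.imwrite("pics/w4.png",d["pixels"][:,:,::-1])
E
```

```text
0.35 17.87 [556.8 -20.5 123.5] 51.9 [ 0.3 -0.3  6.1] [-0.07 -0.12  0.11]
0.5 18.17 [556.5 -20.6 124. ] 51.9 [-0.  -0.9  4.8] [-0.13 -0.08  0.04]
0.65 18.47 [556.3 -20.7 124.6] 51.7 [ 0.4 -1.5  2.1] [-0.4  -0.11  0.03]
0.8 18.77 [556.3 -20.6 125. ] 52.0 [ 0.5 -2.2  1.3] [-0.42 -0.23 -0.05]
0.95 19.07 [556.3 -20.4 125.4] 51.9 [ 0.9 -1.7  1.2] [-0.37 -0.23 -0.  ]
1.1 19.37 [556.2 -20.5 125.9] 52.1 [ 0.9 -2.6  1.4] [-0.55 -0.26 -0.03]
1.25 19.67 [556.5 -20.4 126.5] 52.1 [ 0.9 -1.6  2.3] [-0.49 -0.28 -0.01]
1.4 19.97 [556.6 -20.4 127. ] 51.7 [ 1.1 -2.8  2.9] [-0.56 -0.37 -0.05]
1.55 20.27 [556.8 -20.3 127.7] 51.9 [ 1.1 -2.2  4.4] [-0.59 -0.55 -0.05]
1.7 20.57 [556.6 -20.5 128.4] 51.5 [ 3.6 -3.7  4.5] [-0.66 -0.46 -0.05]
1.85 20.87 [556.4 -20.2 129. ] 51.8 [ 2.4 -1.8  4.7] [-0.62 -0.49 -0.  ]
2.0 21.17 [556.1 -20.  129.4] 51.5 [ 1.2 -1.   2.6] [-0.45 -0.41  0.  ]
2.15 21.47 [556.  -20.  129.9] 52.3 [ 2.3 -0.7  0.5] [-0.25 -0.46  0.04]
2.3 21.77 [556.  -20.1 130.2] 52.0 [ 2.1 -1.6 -0.1] [-0.14 -0.4  -0.02]
2.45 22.07 [556.1 -20.4 130.6] 51.8 [1.  0.8 1. ] [-0.24 -0.29  0.02]
2.6 22.37 [556.3 -20.5 131.2] 51.8 [ 1.2 -1.8  2.1] [-0.31 -0.36  0.02]
```

View pics/w4.png

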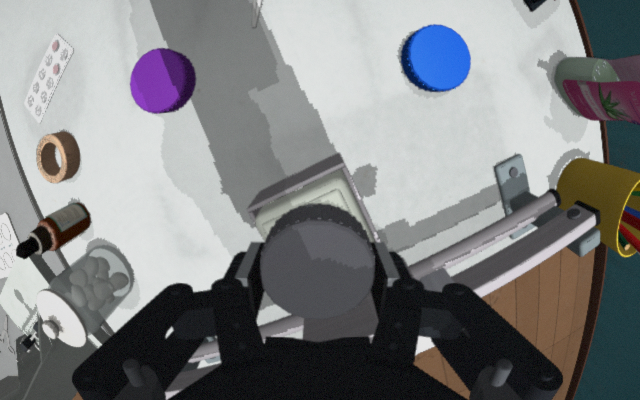

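The turn followed the thread rise: about 8.5 mm up, and the vertical force stayed positive, so the jar wasn't pulled. The picture shows the cap at (318,262) between the fingers with the jar's shoulder in the pocket at (310,200). Next is a small lift and a check that the jar stays down.

```bash
python3 - <<'E'
from bench import env, effector, imaging
from h import *
for z in (.133,.1355,.138):
    env.move_l([.5563,-.0205,z],.02); env.pause(.15); s=env.sense(); print(round(s["t"],2),(s["eef_pos"]*1e3).round(1),s["force"].round(2),s["torque"].round(2),s["opening"])
for n in ("scene","wrist"):
    d=imaging.get_image(n); np.savez(f"{n}5.npz",**d)
    if n=="scene": cv2.imwrite("pics/s5.png",cv2.resize(d["pixels"][120:270,230:390,::-1],(640,600),interpolation=cv2.INTER_CUBIC))
E
```

```text
22.82 [555.9 -20.3 132.8] [-0.35 -0.46 -0.3 ] [-0.11 -0.13  0.03] 0.05158321442590158
23.24 [556.3 -20.5 135.5] [-0.17 -0.63 -1.01] [-0.1  -0.08  0.05] 0.05188413635370879
23.67 [556.5 -20.4 138.1] [1.41 0.   0.44] [-0.04 -0.21 -0.02] 0.051915617456615486
```

View pics/s5.png

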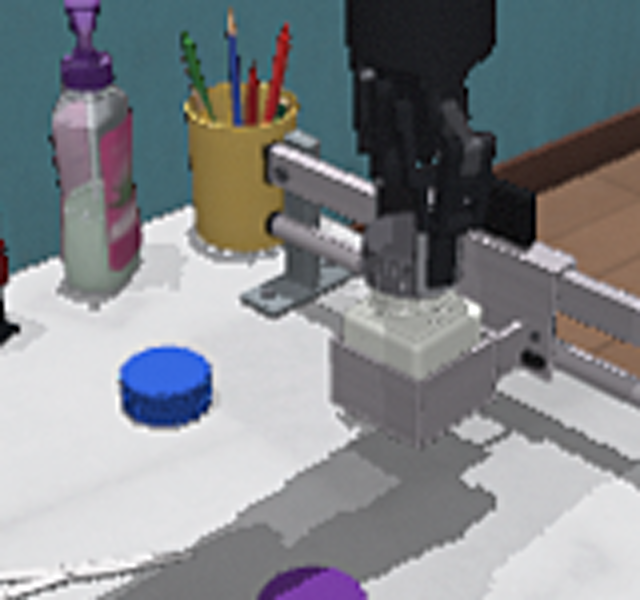

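The crop shows the jar still down in the pocket at (410,335), with the threaded neck visible below the raised cap at (400,250). Now I lift to the final height and measure.

```bash
python3 - <<'E'
from bench import env, effector, imaging
from h import *
env.move_l([.5563,-.0205,.161],.04); env.pause(.4); s=env.sense(); print(round(s["t"],2),(s["eef_pos"]*1e3).round(1),s["force"].round(2),s["opening"],s["grasp_force"])
d=imaging.get_image("scene"); w=cloud(d); g=d["pixels"].astype(int)
cv2.imwrite("pics/s6.png",cv2.resize(d["pixels"][120:270,230:390,::-1],(640,600),interpolation=cv2.INTER_CUBIC))
x,y,z=w[...,0],w[...,1],w[...,2]
m=(np.hypot(x-.555,y+.02)<.05)&(g.min(2)>120)&(z>.085)&(z<.145)
q=w[m]; print("jar zs",np.histogram(q[:,2],bins=np.arange(.085,.146,.005)))
sh=q[(q[:,2]>.093)&(q[:,2]<.106)]; print("shoulder",np.median(sh[:,2]),sh.mean(0))
d=imaging.get_image("top"); w=cloud(d); np.savez("top6.npz",**d)
E
```

```text
24.89 [556.3 -20.5 160.9] [-0.74  0.93 -0.64] 0.051922892261135466 73.01096633076668
jar zs (array([ 71, 114, 117,  41,  39,  52,  46,   1,   0,   0,   0,   9]), array([0.085, 0.09 , 0.095, 0.1  , 0.105, 0.11 , 0.115, 0.12 , 0.125,
       0.13 , 0.135, 0.14 , 0.145]))
shoulder 0.09674211515564085 [ 0.54660229 -0.03224139  0.09749357]
```

View pics/s6.png

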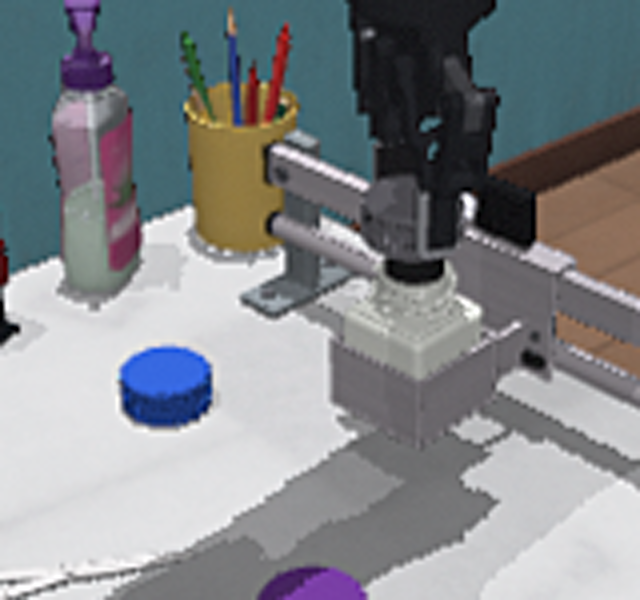

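```bash
python3 - <<'E'
from bench import env, effector, imaging
from h import *
d=imaging.get_image("scene"); w=cloud(d); g=d["pixels"].astype(int)
for u in (325,329,333,336): 
    print(u,[(v,int(g[v,u].mean()),*(w[v,u]*1e3).round(0).astype(int).tolist()) for v in range(168,202,2)])
T=dict(np.load("top6.npz")); w=cloud(T); g=T["pixels"].astype(int); x,y,z=w[...,0],w[...,1],w[...,2]
q=w[(abs(x-.634)<.03)&(abs(y+.014)<.04)&(z>.138)&(z<.155)&(g.max(2)<75)]; print("tab",len(q),q.mean(0),q.min(0),q.max(0))
E
```

```text
325 [(168, 93, 547, -5, 162), (170, 93, 539, -14, 164), (172, 91, 534, -20, 163), (174, 75, 529, -25, 162), (176, 56, 528, -25, 158), (178, 68, 528, -26, 153), (180, 68, 529, -25, 148), (182, 67, 528, -26, 144), (184, 205, 703, 159, -2), (186, 146, 548, -5, 118), (188, 140, 541, -13, 119), (190, 119, 538, -17, 117), (192, 121, 537, -18, 113), (194, 153, 534, -20, 110), (196, 144, 538, -17, 102), (198, 148, 537, -18, 98), (200, 186, 534, -21, 96)]
329 [(168, 72, 553, -11, 162), (170, 79, 546, -19, 163), (172, 74, 538, -27, 164), (174, 82, 533, -32, 163), (176, 59, 532, -34, 160), (178, 77, 534, -32, 154), (180, 75, 532, -34, 150), (182, 81, 532, -34, 146), (184, 70, 532, -34, 141), (186, 19, 556, -9, 117), (188, 18, 541, -25, 124), (190, 77, 542, -25, 119), (192, 152, 538, -29, 117), (194, 158, 538, -29, 112), (196, 144, 540, -27, 106), (198, 149, 537, -30, 104), (200, 158, 539, -29, 97)]
333 [(168, 60, 557, -19, 164), (170, 57, 551, -26, 164), (172, 59, 546, -30, 163), (174, 47, 540, -37, 163), (176, 70, 538, -40, 160), (178, 61, 535, -42, 157), (180, 61, 536, -42, 152), (182, 53, 53
[... 194 characters left out ...]
08), (198, 160, 542, -37, 105), (200, 160, 543, -36, 98)]
336 [(168, 95, 533, -52, 184), (170, 105, 536, -49, 178), (172, 107, 537, -49, 173), (174, 107, 538, -47, 167), (176, 103, 538, -48, 163), (178, 86, 538, -48, 159), (180, 87, 537, -50, 155), (182, 97, 537, -50, 150), (184, 110, 538, -49, 145), (186, 13, 569, -19, 116), (188, 21, 552, -35, 124), (190, 46, 551, -36, 120), (192, 171, 548, -39, 118), (194, 164, 550, -38, 112), (196, 168, 548, -40, 108), (198, 157, 549, -39, 102), (200, 160, 549, -39, 98)]<stdin>:7: RuntimeWarning: Mean of empty slice.
  ret = um.true_divide(
Traceback (most recent call last):
ValueError: zero-size array to reduction operation minimum which has no identity
```

The cap's underside is at z≈0.140 and level. The rim is at 0.119 and the dark seal at 0.124, so the gap is about 20 mm. One last check that the carrier is still home.

```bash
python3 - <<'E'
from bench import env, imaging
from h import *
d=imaging.get_image("scene"); w=cloud(d); g=d["pixels"].astype(int); x,y,z=w[...,0],w[...,1],w[...,2]
q=w[(x>.61)&(x<.65)&(y>-.07)&(y<.03)&(z>.118)&(z<.15)&(g.max(2)<70)]; print("tab",len(q),q.mean(0),np.percentile(q,[2,98],axis=0))
q=w[(x>.59)&(x<.65)&(y>-.12)&(y<-.04)&(z>.06)&(z<.108)]; print("hook",len(q),[(round(float(zz),3),np.round(np.percentile(q[abs(q[:,2]-zz)<.004][:,1],[1,99]),4)) for zz in (.085,.095)])
for yy in (-.095,-.085,-.08,-.075,-.07,-.065,-.06,-.05): 
    k=w[(abs(y-yy)<.0025)&(x>.59)&(x<.66)&(abs(z-.092)<.006)]; print(yy,len(k),np.median(k[:,0]) if len(k) else None)
E
```

```text
tab 167 [ 0.62921157 -0.02091102  0.13272903] [[ 6.25423735e-01 -3.62739704e-02  1.19292501e-01]
 [ 6.35967931e-01 -4.91487509e-04  1.44812278e-01]]
hook 488 [(0.085, array([-0.1186, -0.0408])), (0.095, array([-0.1176, -0.0409]))]
-0.095 9 0.6353607162996608
-0.085 10 0.6357361579910809
-0.08 7 0.6348354305542143
-0.075 9 0.6339455429897987
-0.07 10 0.6334774746667138
-0.065 10 0.6330027155495263
-0.06 14 0.6287014211699895
-0.05 10 0.6259919082515714
```

The tab's edge (-0.036) and the hook's end (≈-0.06) sit where they were after the slide, allowing for this camera's 3 mm offset, so the carrier is still home.

```bash
python3 - <<'E'
from bench import env
print(env.job_done(), env.sense()["t"])
E
```

```text
the job is handed in; nothing more can be done
the job is handed in; nothing more can be done
```

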